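Unstack the tins and lay out the worktop

ROBOT

A 6-joint arm with a two-finger parallel gripper is mounted at the origin on a cart in front of the work surface, level with it; the furniture and walls round the work are solid. World frame = base frame: x ahead of the robot, y to its left, z up, the work surface at z = 0. Lengths are in m, angles in rad, forces in N, time in s.
With the tool pointing down it reaches from about 0.25 to 0.775 m from the base axis. Payload 4 kg.
Tool frame: the origin (TCP) lies midway between the tips of the shut fingers; the grasp point (between the pads) lies 19 mm behind it (robot.grasp_offset is the distance from the TCP to the grasp point, in m); z points along the fingers, y is the direction in which the jaws open and shut (so a half turn about z gives the same grasp; the last joint's range is limited). The gripper opens to 94 mm and grips with 3 to 60 N. Pads are 16 mm wide; open, the fingers measure 119 mm over their backs; the gripper's body (75 mm by 177 mm) begins 78 mm behind the grasp point.
Start: joints at [1.17, 0.087, 1.371, -0, 1.684, -0.103], TCP at [0.161, 0.526, 0.206] pointing down, gripper open.
Joint ranges: [-3.1, 3.1], [-0.76, 2.03], [0.27, 2.55], [-1.08, 4.22], [0.17, 2.65], [-2.57, 2.57]. Speed limits (rad/s): [2.79, 2.79, 3.14, 3.14, 3.14, 3.14].

INTERFACE

Orientations are given as [roll, pitch, yaw] about the fixed x, y, z axes, in that order (R = Rz(yaw) Ry(pitch) Rx(roll)).
In Python, from bench import status, viewer, order, robot gives the robot as it stands. The module is installed in compiled form; this text tells all that it offers.
- The arm moves only by the tool move_arm, never from a script. Its argument "targets" is a list of rows, each a list of 3 entries, a list of its own where there are three numbers: the shift along the tool's x, y, z in mm, then the turn, a rotation vector about the tool's x, y, z in degrees, then the opening, from -1 (shut) to 1 (fully open). A call has 1 to 20 rows; each row is the pose to reach, as a shift and turn from the pose commanded when the call began, along the tool's axes at that moment; what a row does not reach only later rows make up. A row lasts 1/8 s, in which the tool goes at most 62.5 mm and 10.7 degrees, less where a joint would pass 70% of its speed; a pose out of reach is approached as far as the arm can. A call with a gripper value outside its range is refused whole. The fingers move at their own pace and stop on an object; the grip force is fixed at half the most. Time passes only in rows, so rows that repeat a pose let the fingers close. It gives the time, the measured TCP pose, the force and the opening at its end, in the units of the state.
- status.get_obs(): the state, without advancing time (a new reading comes with each control period).
- viewer.snapshot(name): name is "scene" or "top" or "wrist"; returns the picture (420x560x3 uint8, red, green, blue); there is no depth.
- viewer.camera_model(name): a dict with "K" (3x3 intrinsics, pixels), "xyz" and "attitude" of the camera in the world; the wrist camera has in their place "T_tool_cam" (4x4, takes a point from camera to tool coordinates, whose origin is the TCP and whose axes are the flange's). Camera axes: x right, y up, looking along -z (the intrinsics and any distortion apply to the point x, -y, -z); pixel columns grow to the right and rows downward; lengths in m; the calibration is good to about 2 mm. A picture is of the moment at which its call begins: read the wrist's pose just before it. camera_model takes no time and is no camera call.
- order.close_job(): hands the job in, once; it reports no verdict.
The state is a dict: "time": time; "joint_positions": joint angles; "qvel": joint speeds; "joint_torque": joint torques, N m; "tool_pos": TCP position; "ee_rot": TCP orientation; "wrist_force": force on the tool from outside, world axes, zero at the start; "wrist_torque": the same for the moment, N m; "width": finger opening in m.
Only numpy, scipy, OpenCV 4.12 (cv2) and the standard library are available. Lean on these libraries where they do the work, as an engineer would, in place of code of your own. Each camera call takes 0.05 s, during which the arm holds its last target. There are 200 camera calls.

TASK

Take the stack apart and stand each thing upright in the middle of its own mat: the tea light on the white square tile, the round tin on the blue coaster, and the flat tin on the dark slate, lying lengthwise along it. The kitchen timer now stands on the slate, so it has to be moved, to the middle of the red coaster. Do not tip anything over, and leave the lemon and the shaker where they are.

Things in the scene. Friction and masses are not known exactly. Their poses are not given: they have to be found in the camera images.
- flat_tin: Flat oblong sealed tin, cream-coloured sides, dark blue top, the bottom of the stack: 63 mm (x) by 105 mm (y, its long axis) by 25 mm high, rounded ends. Takes hold best across its 63 mm (the walls themselves are about 60 mm apart there). About 150 g. Origin: centre of its underside, z up.
- round_tin: Round upright tin with a blue and yellow label, 57 mm diameter, 72 mm high, standing on the flat tin. About 180 g. The whole stack is 112 mm high. Origin: centre of its underside, z up.
- candle: Tea light: wax candle with a black wick in a metal cup, 38 mm diameter, 15 mm high, standing on top of the round tin. About 30 g. Origin: centre of its underside, z up.
- timer: Kitchen timer: white round base 62 mm diameter with a red top and a red finger bar; 48 mm high in all (round up to 34 mm, above that the bar, 52 mm by 12 mm). At the start it stands on the slate. About 120 g. Origin: centre of its underside, z up.
- slate: Oblong dark grey slate mat with a thin white border line, 90 mm (x) by 130 mm (y, its long axis) by 8 mm thick; place of the flat tin. The worktop's front edge runs at yaw -1.05 rad (60 degrees clockwise from x). A wall cabinet hangs behind the rear mats, 0.5 m up: carry low and close the fingers roughly along the front edge. Fixed; may be turned about z. Origin: centre of its underside.
- blue_coaster: Round blue coaster with a thin white ring, 92 mm diameter, 8 mm thick; place of the round tin. Fixed; may be turned about z. Origin: centre of its underside.
- white_tile: Square white tile with a thin grey border line, 76 mm by 76 mm, 8 mm thick; place of the tea light. Fixed; may be turned about z. Origin: centre of its underside.
- red_coaster: Round red coaster with a thin white ring, 92 mm diameter, 8 mm thick; place of the timer. Fixed; may be turned about z. Origin: centre of its underside.
- lemon: Yellow lemon lying loose on the worktop, 72 by 57 by 58 mm high; to be left where it is. Origin: under its middle, at the worktop.
- shaker: Small loose shaker with a grey domed top and a clear, partly filled body, 44 mm diameter, 90 mm high; to be left where it is. Origin: centre of its underside.

How it is judged:
By the outcome, as a careful person would: the job done as asked, in the order asked, and still so for the second after the job is handed in, with the robot touching nothing.
It also fails if it takes over 99 s, if anything falls off the work surface, if the arm or the gripper's body presses on something with over 40 N, if the wrist force passes 120 N, or if a joint passes its speed limit or range.

## Working session

There is one attempt and no reset: what is moved stays moved. The work goes in short steps, Python scripts to look and compute and a tool call to move; the robot and the scene stay as the last step left them, time stands still between calls to the robot, and variables do not carry over. Pictures are saved under pics/ and viewed, about 12 in all and at most 16, crops included, and the job is handed in when it is done.

Besides the shell and the picture viewer there is one more tool, called after "Call:" as name(argument=value, ...), one argument or row to a line, values as JSON. move_arm: Moves the arm, as the interface text tells. Its arguments: {"type":"object","properties":{"targets":{"type":"array"}},"required":["targets"]}

```bash
mkdir -p pics; ls; python3 - <<'E'
from bench import status, viewer, order, robot
import cv2,numpy as np
np.set_printoptions(precision=4,suppress=True)
print(status.get_obs())
a=viewer.snapshot("scene");b=viewer.snapshot("top")
cv2.imwrite("pics/scene0.png",a[...,::-1]);cv2.imwrite("pics/top0.png",b[...,::-1])
for n in("scene","top","wrist"):print(n,viewer.camera_model(n))
print(robot.grasp_offset, [x for x in dir(robot) if x[0]!='_'])
E
```

```text
pics
{'time': 0.0, 'joint_positions': array([ 1.1699,  0.0879,  1.3722, -0.    ,  1.6836, -0.1031]), 'qvel': array([-0.0007,  0.0007, -0.0002,  0.0006, -0.001 , -0.0002]), 'joint_torque': array([ -0.    , -34.0194, -30.2421,   0.0718,   0.0333,  -0.0002]), 'tool_pos': array([0.1612, 0.5253, 0.2043]), 'ee_rot': array([-3.1394, -0.0002,  2.8438]), 'wrist_force': array([-1.0529, -0.0414,  0.3462]), 'wrist_torque': array([-0.0137,  0.0806,  0.0339]), 'width': 0.09388297074193507}
scene {'K': array([[407.4253,   0.    , 276.9415],
       [  0.    , 407.4253, 206.6657],
       [  0.    ,   0.    ,   1.    ]]), 'xyz': array([-0.0291, -0.316 ,  0.6766]), 'attitude': array([ 0.852 ,  0.0093, -0.76  ])}
top {'K': array([[415.7722,   0.    , 273.6765],
       [  0.    , 415.7722, 213.4956],
       [  0.    ,   0.    ,   1.    ]]), 'xyz': array([0.3611, 0.1615, 0.9688]), 'attitude': array([ 0.0913, -0.0207, -1.545 ])}
wrist {'K': array([[316.0335,   0.    , 281.0568],
       [  0.    , 316.0335, 211.6578],
       [  0.    ,   0.    ,   1.    ]]), 'T_tool_cam': array([[ 0.0004,  0.9641,  0.2657,  0.0765],
       [ 1.    , -0.0004, -0.0002,  0.0007],
       [-0.0001,  0.2657, -0.9641, -0.1803],
       [ 0.    ,  0.    ,  0.    ,  1.    ]])}
0.0188 ['IKError', 'grasp_offset']
```

View pics/scene0.png

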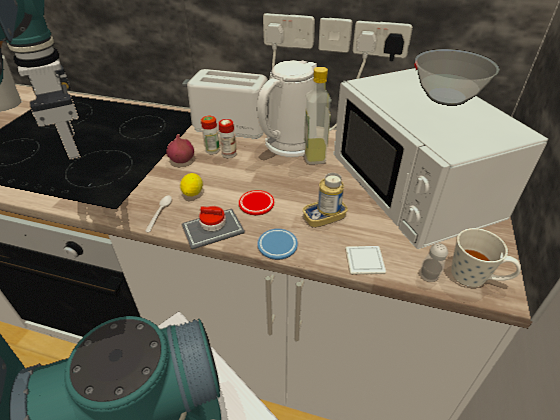

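View pics/top0.png

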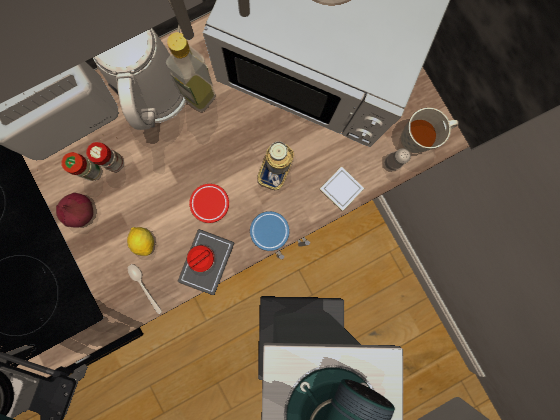

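The scene view shows the timer on the slate at about (212,218), the red coaster at (257,202), the blue coaster at (277,243), the stack at (328,200) and the tile at (365,260). In the top view the candle is at about (278,150), the tile at (342,188), blue at (270,231), red at (209,203) and the slate at (207,262).

```bash
cat > h.py <<'E'
import numpy as np,cv2
from scipy.spatial.transform import Rotation as R
from bench import status, viewer, order, robot
np.set_printoptions(precision=4,suppress=True)
def snap(name,save=None):
    o=status.get_obs(); im=viewer.snapshot(name); m=viewer.camera_model(name)
    if name=="wrist":
        T=np.eye(4);T[:3,:3]=R.from_euler('xyz',o['ee_rot']).as_matrix();T[:3,3]=o['tool_pos']
        C=T@m['T_tool_cam']
    else:
        C=np.eye(4);C[:3,:3]=R.from_euler('xyz',m['attitude']).as_matrix();C[:3,3]=m['xyz']
    if save: cv2.imwrite(f"pics/{save}.png",im[...,::-1])
    return im,m['K'],C
def cast(px,K,C,z):
    px=np.atleast_2d(np.asarray(px,float))
    d=np.c_[(px[:,0]-K[0,2])/K[0,0],-(px[:,1]-K[1,2])/K[1,1],-np.ones(len(px))]@C[:3,:3].T
    return C[:3,3]+d*((z-C[2,3])/d[:,2])[:,None]
def proj(P,K,C):
    q=(np.atleast_2d(P)-C[:3,3])@C[:3,:3]
    return np.c_[K[0,0]*q[:,0]/-q[:,2]+K[0,2],-K[1,1]*q[:,1]/-q[:,2]+K[1,2]]
def blob(im,lo,hi,near,box=None):
    """largest-area HSV blob near pixel; returns contour"""
    h=cv2.inRange(cv2.cvtColor(im,cv2.COLOR_RGB2HSV),np.array(lo),np.array(hi))
    if box: k=np.zeros_like(h);k[box[1]:box[3],box[0]:box[2]]=255;h&=k
    c,_=cv2.findContours(h,cv2.RETR_EXTERNAL,cv2.CHAIN_APPROX_NONE)
    c=[x for x in c if cv2.contourArea(x)>15]
    return min(c,key=lambda x:np.hypot(*(x.reshape(-1,2).mean(0)-near))-0.02*cv2.contourArea(x)).reshape(-1,2) if c else None
def rect(c,K,C,z):
    """min area rectangle of contour cast on plane z: centre, sides, long-axis yaw"""
    p=cast(c,K,C,z)[:,:2].astype(np.float32)
    (cx,cy),(w,h),a=cv2.minAreaRect(p*1000)
    if w<h: w,h,a=h,w,a+90
    return np.array([cx/1e3,cy/1e3,w/1e3,h/1e3,(np.radians(a)+np.pi/2)%np.pi-np.pi/2])
def tool():
    o=status.get_obs(); return o['tool_pos'],R.from_euler('xyz',o['ee_rot']).as_matrix(),o
def go(x,y,zg,yaw_jaw):
    """shift mm (tool axes) and turn deg to put TCP at x,y,z=zg with jaw (tool y) along yaw_jaw mod pi, pointing down"""
    p,M,o=tool(); best=None
    for k in(-1,0,1,2):
        T=R.from_euler('xyz',[np.pi,0,yaw_jaw+np.pi/2+k*np.pi]).as_matrix()
        rv=R.from_matrix(M.T@T).as_rotvec(degrees=True)
        if best is None or np.linalg.norm(rv)<np.linalg.norm(best): best=rv
    print('shift',(M.T@(np.array([x,y,zg])-p)*1000).round(1),'turn',best.round(1),'q',o['joint_positions'],'t',o['time'])
E
python3 - <<'E'
from h import *
im,K,C=snap("top"); im2,K2,C2=snap("scene")
def show(n,c,K,C,z): print(n,rect(c,K,C,z), 'bbpx',cv2.boundingRect(c)) if c is not None else print(n,None)
for nm,(i,k,c),pos in(("top",(im,K,C),dict(blue=(270,231),red=(209,203),tile=(342,188),timer=(201,259),slate=(207,262),lemon=(142,241),cand=(278,150))),
 ("scene",(im2,K2,C2),dict(blue=(277,243),red=(257,202),tile=(365,260),timer=(212,218),slate=(212,228),lemon=(191,186),cand=(332,181)))):
  print(nm)
  b=lambda n,r:(pos[n][0]-r,pos[n][1]-r,pos[n][0]+r,pos[n][1]+r)
  show('blue',blob(i,(95,80,60),(125,255,255),pos['blue'],b('blue',30)),k,c,.008)
  show('red',blob(i,(0,150,80),(6,255,255),pos['red'],b('red',30)),k,c,.008)
  show('tile',blob(i,(0,0,150),(180,45,255),pos['tile'],b('tile',32)),k,c,.008)
  show('timer',blob(i,(0,120,60),(8,255,255),pos['timer'],b('timer',22)),k,c,.04)
  show('slate',blob(i,(0,0,40),(180,60,125),pos['slate'],b('slate',42)),k,c,.008)
  show('lemon',blob(i,(20,140,80),(35,255,255),pos['lemon'],b('lemon',30)),k,c,.029)
  show('cand',blob(i,(0,0,140),(180,70,255),pos['cand'],b('cand',13)),k,c,.112)
crop=np.hstack([cv2.resize(im[120:210,225:305],None,fx=5,fy=5,interpolation=cv2.INTER_CUBIC)[:450],cv2.resize(im2[165:235,290:360],None,fx=5,fy=5,interpolation=cv2.INTER_CUBIC)[:350] if 0 else cv2.resize(im2[160:240,295:365],(394,450),interpolation=cv2.INTER_CUBIC)])
cv2.imwrite("pics/stack.png",crop[...,::-1])
E
```

```text
top
blue [0.4095 0.153  0.0883 0.0867 0.8142] bbpx (250, 212, 39, 39)
red [ 0.4701  0.2955  0.0902  0.0887 -1.5417] bbpx (189, 184, 40, 39)
tile [ 0.5139 -0.0145  0.0739  0.0729 -0.7595] bbpx (320, 167, 44, 43)
timer [0.3433 0.305  0.0574 0.0574 0.039 ] bbpx (187, 245, 27, 27)
slate [ 0.3347  0.2966  0.1292  0.089  -0.3339] bbpx (178, 229, 56, 66)
lemon [0.3776 0.4423 0.0627 0.0583 0.027 ] bbpx (127, 227, 27, 29)
cand [ 0.5731  0.1412  0.0358  0.0321 -1.5403] bbpx (269, 143, 18, 16)
scene
blue [ 0.4094  0.1527  0.0705  0.0657 -0.7685] bbpx (262, 232, 32, 22)
red [0.4681 0.2934 0.0935 0.0871 0.8005] bbpx (239, 190, 35, 25)
tile [ 0.5116 -0.0156  0.0777  0.0753  0.8216] bbpx (346, 246, 40, 28)
timer [0.3389 0.3009 0.0621 0.0604 0.801 ] bbpx (199, 206, 26, 19)
slate [ 0.3349  0.298   0.1086  0.0691 -0.3388] bbpx (187, 211, 52, 32)
lemon [0.3785 0.4437 0.0991 0.0566 0.9882] bbpx (180, 173, 23, 24)
cand [ 0.5711  0.139   0.0394  0.0358 -0.9414] bbpx (324, 173, 18, 11)
```

View pics/stack.png

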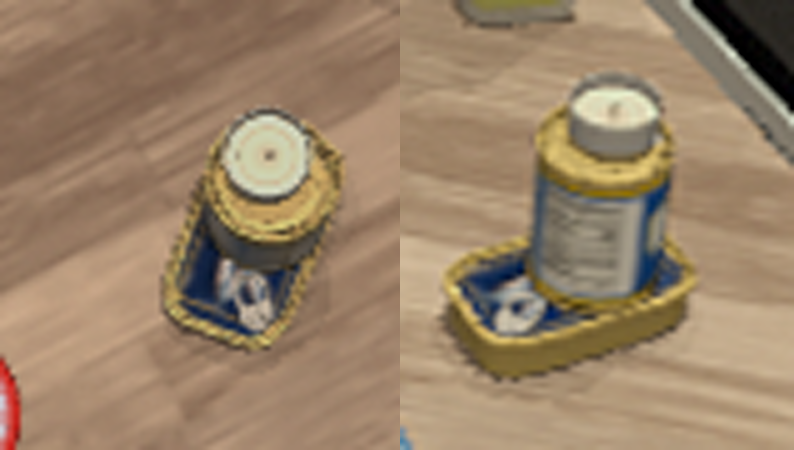

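The crop shows a cream-white candle (left at (267,155), about px (278,151) in the top view) set off-centre on the tin's gold lid. The flat tin's long axis is roughly parallel to the slate's.

```bash
python3 - <<'E'
from h import *
K=viewer.camera_model("top");C=np.eye(4);C[:3,:3]=R.from_euler('xyz',K['attitude']).as_matrix();C[:3,3]=K['xyz'];K=K['K']
print('mw',cast([[225,85],[345,130]],K,C,0)[:,:2],'cand',cast([[278.4,151]],K,C,.112))
print('flat',cast([[258,180],[277.5,188]],K,C,.025))
go(.57,.14,.2,2.09)
E
```

```text
mw [[ 0.757   0.2687]
 [ 0.6557 -0.0217]] cand [[0.572  0.1393 0.112 ]]
flat [[0.5242 0.1822 0.025 ]
 [0.507  0.1369 0.025 ]]
shift [-503.8 -248.6    5. ] turn [ -0.1  -0.  -46.8] q [ 1.1699  0.0877  1.3716 -0.      1.6836 -0.1031] t 0.2
```

Call:
move_arm(
  targets=[
    [[-504, -249, 5], [0, 0, -46.8], 1],
    [[-504, -249, 5], [0, 0, -46.8], 1],
    [[-504, -249, 5], [0, 0, -46.8], 1],
    [[-504, -249, 5], [0, 0, -46.8], 1],
    [[-504, -249, 5], [0, 0, -46.8], 1],
    [[-504, -249, 5], [0, 0, -46.8], 1],
    [[-504, -249, 5], [0, 0, -46.8], 1],
    [[-504, -249, 5], [0, 0, -46.8], 1],
    [[-504, -249, 5], [0, 0, -46.8], 1],
    [[-504, -249, 5], [0, 0, -46.8], 1],
    [[-504, -249, 5], [0, 0, -46.8], 1],
    [[-504, -249, 5], [0, 0, -46.8], 1],
    [[-504, -249, 5], [0, 0, -46.8], 1],
    [[-504, -249, 5], [0, 0, -46.8], 1],
  ],
)

```text
time: 1.95
tool_pos: [0.5695, 0.141, 0.2009]
ee_rot: [-3.142, 0.001, -2.621]
wrist_force: [0.6, 0.6, -0.7]
width: 0.0941
```

```bash
python3 - <<'E'
from h import *
im,K,C=snap("wrist","w1")
print(proj([[.572,.1393,.112]],K,C)); go(.572,.1393,.15,2.09); print(tool()[0])
E
```

```text
[[278.0082 215.1731]]
shift [-1.3 -2.5 50.9] turn [-0.   0.   0.1] q [ 0.1457  0.1697  1.2879  0.0002  1.6833 -1.9457] t 2.0
[0.5696 0.1408 0.2009]
```

View pics/w1.png

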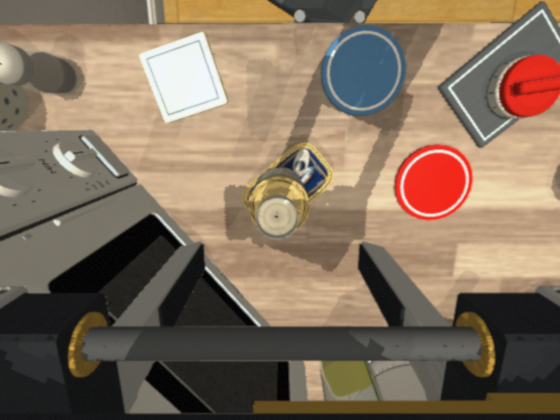

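The candle is at (278,216), against a prediction of (278,215), so the estimate holds. I'll descend and grip the candle with the finger tips only.

Call:
move_arm(
  targets=[
    [[-1.5, -2, 50], [0, 0, 0], 1],
    [[-1.5, -2, 80], [0, 0, 0], 1],
    [[-1.5, -2, 101], [0, 0, 0], 1],
    [[-1.5, -2, 101], [0, 0, 0], 1],
    [[-1.5, -2, 101], [0, 0, 0], -0.3],
    [[-1.5, -2, 101], [0, 0, 0], -0.3],
    [[-1.5, -2, 101], [0, 0, 0], -1],
    [[-1.5, -2, 101], [0, 0, 0], -1],
    [[-1.5, -2, 101], [0, 0, 0], -1],
    [[-1.5, -2, 101], [0, 0, 0], -1],
    [[-1.5, -2, 101], [0, 0, 0], -1],
    [[-1.5, -2, 95], [0, 0, 0], -1],
    [[-1.5, -2, 70], [0, 0, 0], -1],
    [[-1.5, -2, 40], [0, 0, 0], -1],
    [[-1.5, -2, 40], [0, 0, 0], -1],
  ],
)

```text
time: 3.88
tool_pos: [0.5743, 0.1392, 0.164]
ee_rot: [-3.139, 0.006, -2.623]
wrist_force: [0.2, 0.5, -0.8]
width: 0.0364
```

```bash
python3 - <<'E'
from h import *
im,K,C=snap("wrist","w2"); print(tool()[0],status.get_obs()['width'])
for n,lo,hi,p,z in(('blue',(95,80,60),(125,255,255),[.4095,.153,.008],.008),('red',(0,150,80),(6,255,255),[.469,.2945,.008],.008),('tile',(0,0,150),(180,45,255),[.513,-.015,.008],.008)):
    u=proj([p],K,C)[0].astype(int); c=blob(im,lo,hi,u,(max(u[0]-60,0),max(u[1]-60,0),u[0]+60,u[1]+60)); print(n,u,rect(c,K,C,z))
E
```

```text
[0.5732 0.139  0.1617] 0.036662463822346114
blue [378  59] [ 0.4108  0.1528  0.0898  0.0897 -1.0514]
red [455 183] [ 0.4714  0.2941  0.0916  0.0906 -1.0505]
tile [175  66] [ 0.5148 -0.0143  0.076   0.0752 -0.7518]
```

View pics/w2.png

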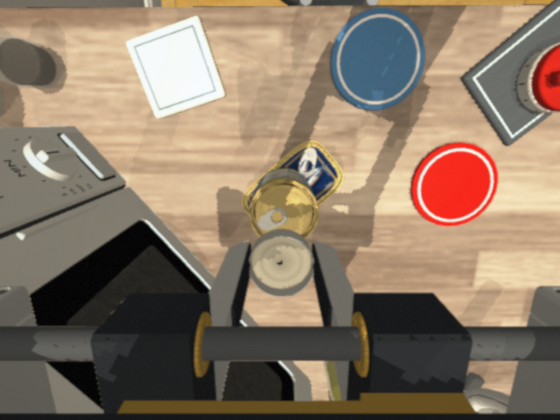

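The candle is held, with its wick at about (280,263). The gold lid of the round tin is at (284,210).

```bash
python3 - <<'E'
from h import *
o=status.get_obs();m=viewer.camera_model("wrist")
T=np.eye(4);T[:3,:3]=R.from_euler('xyz',o['ee_rot']).as_matrix();T[:3,3]=o['tool_pos'];C=T@m['T_tool_cam']
c=cast([[281,263]],m['K'],C,o['tool_pos'][2]+.012)[0]
print('candle in tool',T[:3,:3].T@(c-o['tool_pos'])*1000)
go(.514,-.0145,.1,2.09);go(.514,-.0145,.012,2.09)
# round tin lid & flat tin
print('lid',cast([[284,209]],m['K'],C,.097)); print('flat ends',cast([[251,211],[262,186],[304,143],[339,158],[336,180]],m['K'],C,.025))
E
```

```text
candle in tool [ -0.9728  -0.0857 -11.9973]
shift [ 127.7 -103.9   61.4] turn [-0.1  0.2 -0. ] q [ 0.1418  0.1854  1.3473  0.0001  1.606  -1.9481] t 3.925
shift [ 127.9 -103.8  149.4] turn [-0.1  0.2 -0. ] q [ 0.1418  0.1854  1.3473  0.0001  1.606  -1.9481] t 3.925
lid [[0.5627 0.1356 0.097 ]]
flat ends [[0.5982 0.1171 0.025 ]
 [0.5694 0.1143 0.025 ]
 [0.5114 0.1294 0.025 ]
 [0.5067 0.1671 0.025 ]
 [0.5268 0.1763 0.025 ]]
```

Call:
move_arm(
  targets=[
    [[60, -50, 10], [0, 0, 0], -1],
    [[105, -85, 30], [0, 0, 0], -1],
    [[128.5, -104, 61], [0, 0, 0], -1],
    [[128.5, -104, 100], [0, 0, 0], -1],
    [[128.5, -104, 130], [0, 0, 0], -1],
    [[128.5, -104, 142], [0, 0, 0], -1],
    [[128.5, -104, 147], [0, 0, 0], -1],
    [[128.5, -104, 147], [0, 0, 0], -1],
    [[128.5, -104, 147], [0, 0, 0], -1],
  ],
)

```text
time: 5.05
tool_pos: [0.5135, -0.0151, 0.0148]
ee_rot: [-3.14, 0.002, -2.622]
wrist_force: [-0.2, -0.9, -0.3]
width: 0.037
```

```bash
python3 - <<'E'
from h import *
im,K,C=snap("wrist","w3"); print(status.get_obs()); go(.514,-.0145,.011,2.09)
cv2.imwrite("pics/w3.png",im[...,::-1])
E
```

```text
{'time': 5.1, 'joint_positions': array([-0.1399,  0.1252,  1.7208,  0.0001,  1.2931, -2.2301]), 'qvel': array([-0.001 , -0.0001,  0.005 , -0.0004, -0.0017,  0.0007]), 'joint_torque': array([ -0.0017, -32.3424, -27.011 ,  -0.0558,   0.0462,  -0.    ]), 'tool_pos': array([ 0.5135, -0.0151,  0.0147]), 'ee_rot': array([-3.1401,  0.002 , -2.6223]), 'wrist_force': array([ 0.2121, -0.2978, -0.6088]), 'wrist_torque': array([ 0.0924, -0.0558, -0.002 ]), 'width': 0.03654703912104222}
shift [-0.8  0.3  3.7] turn [-0.1  0.1  0. ] q [-0.1399  0.1252  1.7208  0.0001  1.2931 -2.2301] t 5.1
```

View pics/w3.png

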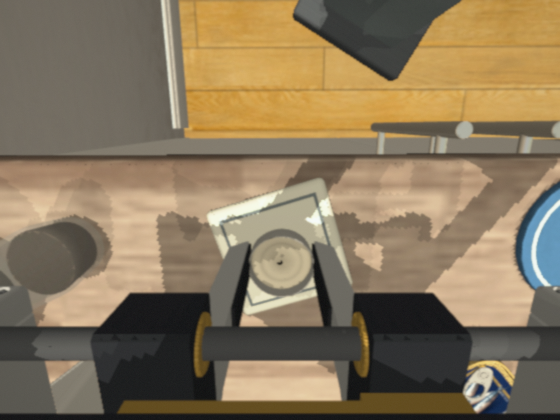

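Call:
move_arm(
  targets=[
    [[0, 0, 3], [0, 0, 0], -1],
    [[0, 0, 3], [0, 0, 0], -1],
    [[0, 0, 3], [0, 0, 0], 0.2],
    [[0, 0, 3], [0, 0, 0], 0.25],
    [[0, 0, 3], [0, 0, 0], 0.25],
    [[0, 0, 0], [0, 0, 0], 0.25],
    [[0, 0, -30], [0, 0, 0], 0.25],
    [[0, 0, -90], [0, 0, 0], 0.25],
    [[0, 0, -150], [0, 0, 0], 1],
    [[-50, 45, -155], [0, 0, 0], 1],
    [[-100, 90, -155], [0, 0, 0], 1],
    [[-117, 106, -155], [0, 0, 0], 1],
    [[-117, 106, -155], [0, 0, 0], 1],
    [[-117, 106, -155], [0, 0, 0], 1],
  ],
)

```text
time: 6.85
tool_pos: [0.5612, 0.1343, 0.1684]
ee_rot: [-3.141, -0.001, -2.623]
wrist_force: [0.6, -0.3, -0.1]
width: 0.0939
```

```bash
python3 - <<'E'
from h import *
im,K,C=snap("wrist","w4"); o=status.get_obs();print(o['tool_pos'],o['width'],o['time']); go(.5627,.1356,.046,2.09)
print(proj([[.5627,.1356,.097],[.514,-.0145,.008],[.514,-.0145,.023]],K,C))
c=blob(im,(0,0,150),(180,45,255),(175,66),(100,0,260,160));print(rect(c,K,C,.008))
E
```

```text
[0.5612 0.1338 0.1685] 0.09355503779279097 6.9
shift [ -2.2   0.9 122.5] turn [-0.  -0.  -0.1] q [ 0.1362  0.1572  1.3662 -0.0005  1.6185 -1.9526] t 6.9
[[281.6796 221.8803]
 [176.2289  84.9194]
 [171.2329  83.0215]]
[ 0.5147 -0.0141  0.0756  0.075  -0.7481]
```

View pics/w4.png

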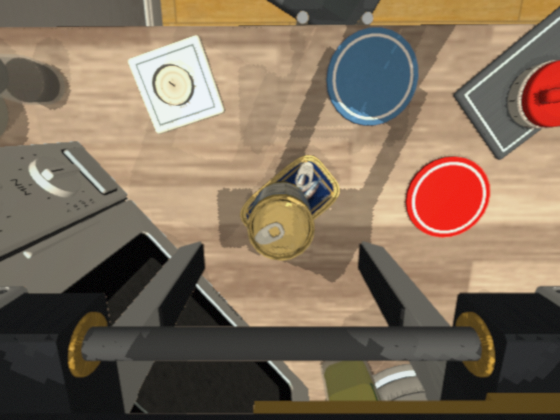

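Candle stands centred on the tile, with its top at (173,85) against the expected (171,83). The tin's lid is centred at about (281,226). Now I'll take the round tin.

Call:
move_arm(
  targets=[
    [[-4, 1, 40], [0, 0, 0], 1],
    [[-4, 1, 80], [0, 0, 0], 1],
    [[-4, 1, 110], [0, 0, 0], 1],
    [[-4, 1, 122], [0, 0, 0], 1],
    [[-4, 1, 122], [0, 0, 0], 1],
    [[-4, 1, 122], [0, 0, 0], 0.4],
    [[-4, 1, 122], [0, 0, 0], 0.1],
    [[-4, 1, 122], [0, 0, 0], -0.3],
    [[-4, 1, 122], [0, 0, 0], -1],
    [[-4, 1, 122], [0, 0, 0], -1],
    [[-4, 1, 122], [0, 0, 0], -1],
    [[-4, 1, 116], [0, 0, 0], -1],
    [[-4, 1, 95], [0, 0, 0], -1],
    [[-4, 1, 65], [0, 0, 0], -1],
    [[-4, 1, 65], [0, 0, 0], -1],
    [[-4, 1, 65], [0, 0, 0], -1],
  ],
)

```text
time: 8.9
tool_pos: [0.5636, 0.1378, 0.1021]
ee_rot: [3.141, -0.002, -2.623]
wrist_force: [0.4, -0.0, -1.3]
width: 0.0572
```

```bash
python3 - <<'E'
from h import *
im,K,C=snap("wrist","w5"); o=status.get_obs();print(o['tool_pos'],o['width'],o['time'],o['wrist_force']); go(.4105,.153,.09,2.09);go(.4105,.153,.031,2.09)
print(proj([o['tool_pos']+[0,0,.051]],K,C))
E
```

```text
[0.5632 0.1377 0.1015] 0.057321392181021086 8.95 [ 0.5719 -0.9505 -1.91  ]
shift [125.  89.  12.] turn [ 0.1 -0.2 -0. ] q [ 0.1419  0.1977  1.4538  0.0002  1.4934 -1.948 ] t 8.95
shift [124.8  88.9  71. ] turn [ 0.1 -0.2 -0. ] q [ 0.1419  0.1977  1.4538  0.0002  1.4934 -1.948 ] t 8.95
[[281.576  295.5227]]
```

View pics/w5.png

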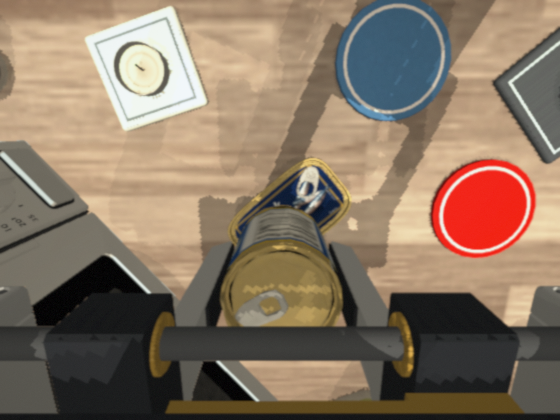

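Call:
move_arm(
  targets=[
    [[50, 36, 5], [0, 0, 0], -1],
    [[100, 71, 10], [0, 0, 0], -1],
    [[124, 89, 15], [0, 0, 0], -1],
    [[124, 89, 40], [0, 0, 0], -1],
    [[124, 89, 60], [0, 0, 0], -1],
    [[124, 89, 69], [0, 0, 0], -1],
    [[124, 89, 72], [0, 0, 0], -1],
    [[124, 89, 72], [0, 0, 0], -1],
    [[124, 89, 72], [0, 0, 0], -1],
  ],
)

```text
time: 10.07
tool_pos: [0.4134, 0.1537, 0.0322]
ee_rot: [-3.141, 0.002, -2.623]
wrist_force: [0.1, -0.2, -1.3]
width: 0.0572
```

```bash
python3 - <<'E'
from h import *
im,K,C=snap("wrist","w6"); o=status.get_obs();print(o['tool_pos'],o['width'],o['time'],o['wrist_force']); go(.4105,.153,.0275,2.09)
b=blob(im,(95,80,60),(125,255,255),proj([[.4105,.153,.008]],K,C)[0]); 
i,k,c=snap("scene"); print('scene',proj([[.4105,.153,.008]],k,c))
cv2.imwrite("pics/s6.png",np.hstack([cv2.resize(im[150:420,130:430],None,fx=1.3,fy=1.3),cv2.resize(i[180:270,220:350],(390,351))[:351]])[...,::-1])
E
```

```text
[0.4133 0.1537 0.0322] 0.05705464795099903 10.125 [-0.191   0.4409 -1.0903]
shift [2.8 0.8 4.7] turn [-0.   0.1 -0. ] q [ 0.2272 -0.0536  1.8677  0.0001  1.3259 -1.8625] t 10.125
scene [[277.6834 241.9117]]
```

View pics/s6.png

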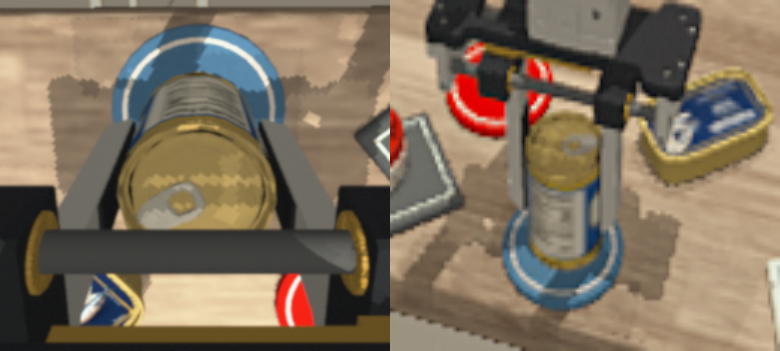

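The tin hovers a few mm above the coaster, about 2 mm rearward of the middle. I'll correct that, set it down and release.

Call:
move_arm(
  targets=[
    [[2, 1, 0], [0, 0, 0], -1],
    [[2, 1, 2.5], [0, 0, 0], -1],
    [[2, 1, 4.5], [0, 0, 0], -1],
    [[2, 1, 4.5], [0, 0, 0], -1],
  ],
)

```text
time: 10.68
tool_pos: [0.4106, 0.1536, 0.0303]
ee_rot: [-3.142, 0.001, -2.622]
wrist_force: [-8.0, -1.6, 16.3]
width: 0.057
```

Call:
move_arm(
  targets=[
    [[0, 0, -2], [0, 0, 0], -1],
    [[0, 0, -2], [0, 0, 0], -0.3],
    [[0, 0, -2], [0, 0, 0], 0.5],
    [[0, 0, -2], [0, 0, 0], 1],
    [[0, 0, -2], [0, 0, 0], 1],
    [[0, 0, -2], [0, 0, 0], 1],
    [[0, 0, -60], [0, 0, 0], 1],
    [[0, 0, -110], [0, 0, 0], 1],
    [[0, 0, -140], [0, 0, 0], 1],
    [[0, 0, -140], [0, 0, 0], 1],
  ],
)

```text
time: 11.92
tool_pos: [0.4121, 0.1538, 0.1698]
ee_rot: [-3.14, 0.006, -2.623]
wrist_force: [-0.2, 1.0, 0.2]
width: 0.0936
```

```bash
python3 - <<'E'
from h import *
im,K,C=snap("wrist","w7"); o=status.get_obs();print(o['tool_pos'],o['width'],o['time'],o['wrist_force'])
print('lid expected',proj([[.4105,.153,.08]],K,C))
i,k,c=snap("top"); cv2.imwrite("pics/t7.png",cv2.resize(i[120:300,120:400],None,fx=2.5,fy=2.5)[...,::-1]); print(proj([[.4105,.153,.08]],k,c))
go(.343,.305,.13,2.09)
E
```

```text
[0.4109 0.1535 0.1674] 0.09415897320157124 11.975 [-0.0775 -0.6773 -0.1437]
lid expected [[281.3939 210.9831]]
[[269.6465 228.5162]]
shift [-17.1 164.9  35.9] turn [ 0.  -0.1 -0. ] q [ 0.2282 -0.1545  1.6835  0.      1.6139 -1.8616] t 12.025
```

View pics/w7.png

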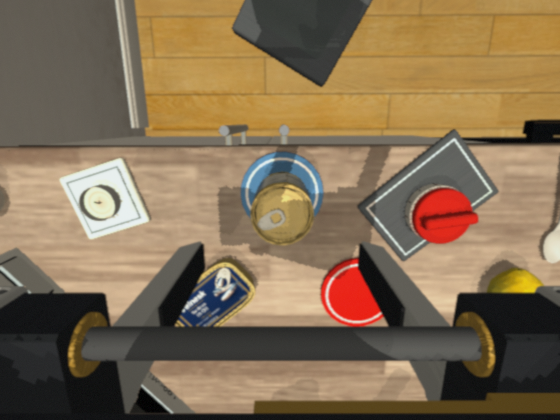

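The round tin stands centred on blue: its lid is at (282,213), expected (281,211). The timer's top is at about (442,215), and the slate corners are at about (455,131), (497,190), (404,259) and (360,208).

```bash
python3 - <<'E'
from h import *
o=status.get_obs();m=viewer.camera_model("wrist");K=m['K']
T=np.eye(4);T[:3,:3]=R.from_euler('xyz',o['ee_rot']).as_matrix();T[:3,3]=o['tool_pos'];C=T@m['T_tool_cam']
im=cv2.imread("pics/w7.png")[...,::-1].copy()
c=blob(im,(0,120,60),(8,255,255),(442,215),(400,170,490,260));print('timer',rect(c,K,C,.042),cv2.boundingRect(c))
print('slate',rect(np.array([[455,131],[497,190],[404,259],[360,208]]),K,C,.008))
c=blob(im,(0,150,80),(6,255,255),(355,290),(300,250,400,330));print('red',rect(c,K,C,.008))
p=cast([[434,222],[479,217],[434,209],[474,212]],K,C,.056);print('bar',p)
go(.343,.305,.13,2.09)
E
```

```text
timer [0.3403 0.2993 0.0607 0.0578 1.3134] (412, 188, 67, 56)
slate [ 0.3319  0.2944  0.1245  0.083  -0.3295]
red [0.4762 0.2868 0.0715 0.0504 1.0214]
bar [[0.3491 0.2879 0.056 ]
 [0.3237 0.3222 0.056 ]
 [0.3387 0.28   0.056 ]
 [0.3221 0.3149 0.056 ]]
shift [-17.1 164.9  35.9] turn [ 0.  -0.1 -0. ] q [ 0.2282 -0.1545  1.6835  0.      1.6139 -1.8616] t 12.025
```

Call:
move_arm(
  targets=[
    [[-4, 55, 0], [0, 0, 0], 1],
    [[-8, 110, 10], [0, 0, 0], 1],
    [[-12.5, 163, 30], [0, 0, 0], 1],
    [[-12.5, 163, 70], [0, 0, 0], 1],
    [[-12.5, 163, 75], [0, 0, 0], 1],
    [[-12.5, 163, 75], [0, 0, 0], 1],
  ],
)

```text
time: 12.78
tool_pos: [0.3401, 0.3004, 0.0911]
ee_rot: [-3.141, -0.002, -2.623]
wrist_force: [0.5, -0.3, -0.4]
width: 0.0939
```

```bash
python3 - <<'E'
from h import *
im,K,C=snap("wrist","w8"); o=status.get_obs();print(o['tool_pos'],o['time'],o['wrist_force'])
u=proj([[.34,.301,.042]],K,C)[0]; print(u)
c=blob(im,(0,120,60),(8,255,255),u,(200,140,360,330)); print(rect(c,K,C,.042),cv2.boundingRect(c))
go(.34,.301,.015,2.09)
E
```

```text
[0.3409 0.3008 0.0924] 12.825 [-0.6659 -0.3801  0.1733]
[281.8462 228.4671]
[0.3416 0.3051 0.0591 0.0578 0.5187] (248, 195, 76, 74)
shift [ 0.7  0.6 77.4] turn [ 0.   0.  -0.1] q [ 0.5982 -0.0756  1.7613 -0.      1.4557 -1.4904] t 12.825
```

View pics/w8.png

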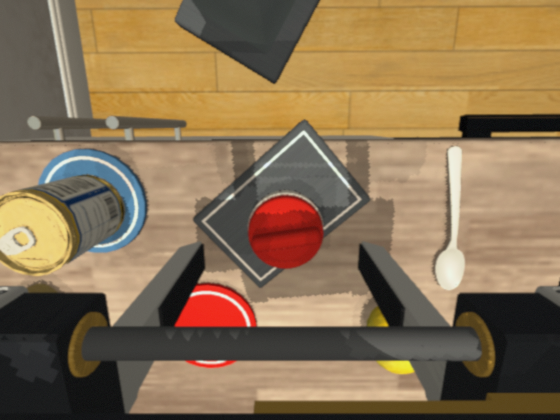

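Call:
move_arm(
  targets=[
    [[-2, 2.5, 40], [0, 0, 0], 1],
    [[-2, 2.5, 70], [0, 0, 0], 1],
    [[-2, 2.5, 76], [0, 0, 0], 1],
    [[-2, 2.5, 76], [0, 0, 0], 1],
    [[-2, 2.5, 76], [0, 0, 0], 0.5],
    [[-2, 2.5, 76], [0, 0, 0], 0.2],
    [[-2, 2.5, 76], [0, 0, 0], -1],
    [[-2, 2.5, 76], [0, 0, 0], -1],
    [[-2, 2.5, 76], [0, 0, 0], -1],
    [[-2, 2.5, 76], [0, 0, 0], -1],
    [[-2, 2.5, 70], [0, 0, 0], -1],
    [[-2, 2.5, 45], [0, 0, 0], -1],
    [[-2, 2.5, 20], [0, 0, 0], -1],
    [[-2, 2.5, 20], [0, 0, 0], -1],
    [[-2, 2.5, 20], [0, 0, 0], -1],
  ],
)

```text
time: 14.7
tool_pos: [0.3403, 0.3039, 0.071]
ee_rot: [-3.141, -0.002, -2.623]
wrist_force: [0.7, -0.1, -1.5]
width: 0.0584
```

```bash
python3 - <<'E'
from h import *
im,K,C=snap("wrist","w9"); p,M,o=tool();print(p,o['width'],o['time'],o['wrist_force'])
c=blob(im,(0,120,60),(8,255,255),(281,260),(200,200,370,325)); r=rect(c,K,C,p[2]+.0265); print(r,cv2.boundingRect(c),'offset tool',M.T@np.r_[r[:2]-p[:2],0]*1000)
go(.4705,.2945,.06,2.09)
E
```

```text
[0.3401 0.3037 0.0705] 0.05853212362589764 14.75 [-0.9083 -0.3983 -0.9505]
[0.3431 0.3048 0.0656 0.0577 0.3067] (220, 219, 115, 106) offset tool [-3.2127 -0.5076 -0.008 ]
shift [-108.7  -72.7   10.3] turn [-0.  -0.1 -0. ] q [ 0.6045 -0.053   1.7854 -0.0001  1.4118 -1.4852] t 14.75
```

View pics/w9.png

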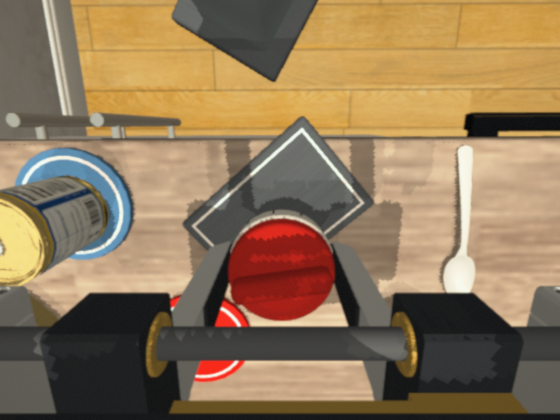

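Call:
move_arm(
  targets=[
    [[-40, -27, -5], [0, 0, 0], -1],
    [[-80, -53, -5], [0, 0, 0], -1],
    [[-106, -72.5, 0], [0, 0, 0], -1],
    [[-106, -72.5, 25], [0, 0, 0], -1],
    [[-106, -72.5, 42], [0, 0, 0], -1],
    [[-106, -72.5, 50], [0, 0, 0], -1],
    [[-106, -72.5, 50], [0, 0, 0], -1],
    [[-106, -72.5, 50], [0, 0, 0], -1],
  ],
)

```text
time: 15.75
tool_pos: [0.4692, 0.2944, 0.0229]
ee_rot: [-3.142, 0.002, -2.622]
wrist_force: [0.0, -0.2, -0.3]
width: 0.0585
```

```bash
python3 - <<'E'
from h import *
im,K,C=snap("wrist","w10"); p,M,o=tool();print(p,o['width'],o['time'],o['wrist_force'])
print('timer top if at tcp',proj([p+[0,0,.0265]],K,C),'coaster centre',proj([[.4705,.2945,.008]],K,C))
g=im.copy()
for t in np.linspace(0,2*np.pi,60): 
    q=proj([[.4705+.046*np.cos(t),.2945+.046*np.sin(t),.008]],K,C)[0]; cv2.circle(g,(int(q[0]),int(q[1])),1,(0,255,0),-1)
    q=proj([p+[.0289*np.cos(t),.0289*np.sin(t),.0265]],K,C)[0]; cv2.circle(g,(int(q[0]),int(q[1])),1,(0,0,255),-1)
cv2.imwrite("pics/w10.png",g[...,::-1]); go(.4705,.2945,.0145,2.09)
E
```

```text
[0.4694 0.2945 0.0231] 0.05836687082445399 15.8 [-0.1303 -0.3114 -0.1946]
timer top if at tcp [[281.077  273.3463]] coaster centre [[280.3237 245.9745]]
shift [-1.  -0.5  8.6] turn [-0.   0.1  0. ] q [ 0.4579  0.2016  1.6138  0.0001  1.324  -1.6323] t 15.8
```

View pics/w10.png

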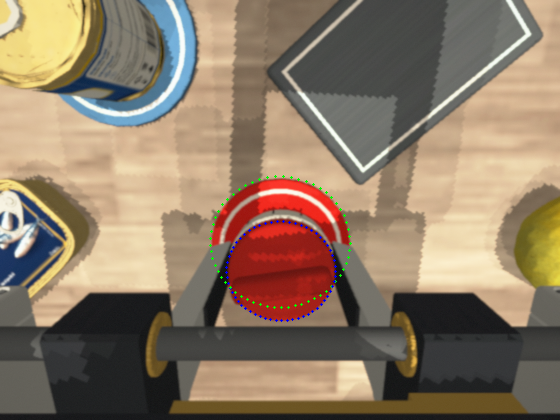

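The timer is centred on the TCP (blue ring) and the coaster outline fits (green ring). I'll lower and release.

Call:
move_arm(
  targets=[
    [[-1, -0.5, 4], [0, 0, 0], -1],
    [[-1, -0.5, 6.5], [0, 0, 0], -1],
    [[-1, -0.5, 6.5], [0, 0, 0], -1],
    [[-1, -0.5, 6.5], [0, 0, 0], -0.2],
    [[-1, -0.5, 6.5], [0, 0, 0], 0.5],
    [[-1, -0.5, 6.5], [0, 0, 0], 1],
    [[-1, -0.5, 6.5], [0, 0, 0], 1],
    [[-1, -0.5, 0], [0, 0, 0], 1],
    [[-1, -0.5, -50], [0, 0, 0], 1],
    [[-1, -0.5, -110], [0, 0, 0], 1],
    [[-1, -0.5, -130], [0, 0, 0], 1],
    [[-1, -0.5, -130], [0, 0, 0], 1],
  ],
)

```text
time: 17.3
tool_pos: [0.4714, 0.2947, 0.155]
ee_rot: [-3.141, 0.006, -2.623]
wrist_force: [-0.0, -0.3, -0.2]
width: 0.0937
```

```bash
python3 - <<'E'
from h import *
im,K,C=snap("wrist","w11"); p,M,o=tool();print(p,o['width'],o['time'],o['wrist_force'])
c=blob(im,(0,120,60),(8,255,255),(281,230),(200,150,370,320));print('red px',cv2.boundingRect(c))
# slate border
h=cv2.inRange(cv2.cvtColor(im,cv2.COLOR_RGB2HSV),(0,0,30),(180,60,125));u=proj([[.334,.296,.008]],K,C)[0];print('slate u',u)
# flat tin from top cam: blue+gold
i,k,c2=snap("top");cv2.imwrite("pics/t11.png",np.vstack([cv2.resize(im,None,fx=1,fy=1),cv2.resize(i[110:210,220:360],(560,400))])[...,::-1])
g=np.hstack([cv2.resize(i[120:210,225:305],(400,450)),cv2.resize(i[215:305,165:245],(400,450))]);cv2.imwrite("pics/t11.png",g[...,::-1])
go(.545,.143,.17,1.237)
E
```

```text
[0.4702 0.2941 0.1525] 0.09397001346115977 17.35 [-0.4902 -0.0711 -1.2013]
red px (238, 155, 87, 85)
slate u [353.3945  77.7686]
shift [   9.2 -168.4  -19. ] turn [-0.  -0.1 48.9] q [ 0.4567  0.1136  1.45    0.0001  1.5795 -1.6331] t 17.4
```

View pics/w11.png

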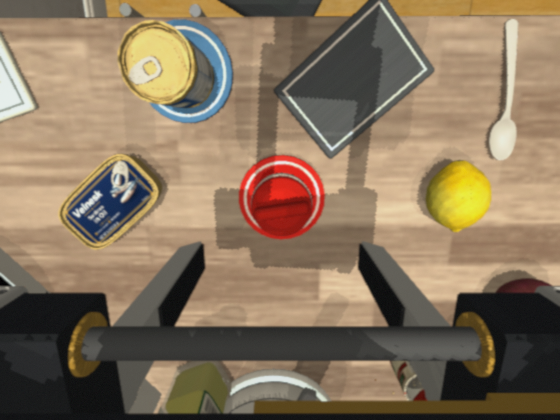

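View pics/t11.png

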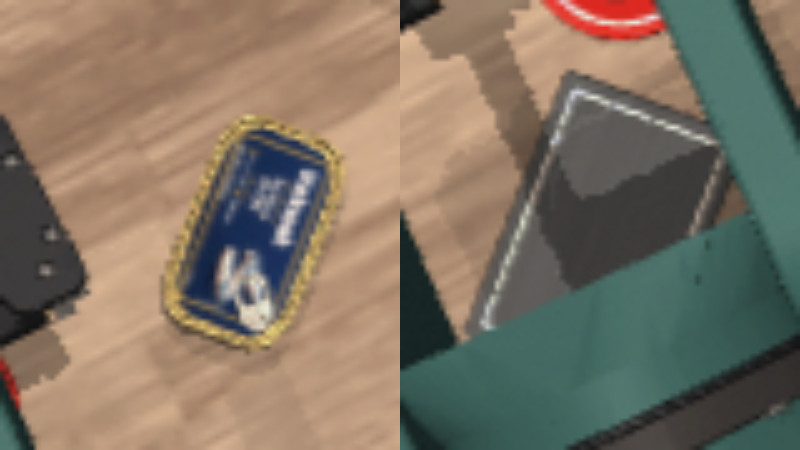

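The timer top is at (282,200), centred on the red coaster (281,197). The flat tin and slate are in full view, so I'll measure their outlines from both cameras.

```bash
python3 - <<'E'
from h import *
o=status.get_obs();m=viewer.camera_model("wrist");K=m['K']
T=np.eye(4);T[:3,:3]=R.from_euler('xyz',o['ee_rot']).as_matrix();T[:3,3]=o['tool_pos'];C=T@m['T_tool_cam']
t=viewer.camera_model("top");D=np.eye(4);D[:3,:3]=R.from_euler('xyz',t['attitude']).as_matrix();D[:3,3]=t['xyz']
tp=np.array([(240,117),(330,140),(343,170),(300,310),(265,347),(180,325),(165,290),(210,160)])/5+[225,120]
wp=np.array([(120,155),(148,165),(158,190),(150,205),(105,245),(92,245),(65,222),(62,205)])
print('flat top',rect(tp,t['K'],D,.025));print('flat wrist',rect(wp,K,C,.025))
print('slate wrist',rect(np.array([(380,0),(433,70),(331,157),(276,92)]),K,C,.008))
go(.55,.143,.15,1.237)
E
```

```text
flat top [ 0.5573  0.1422  0.1033  0.062  -0.2713]
flat wrist [ 0.5499  0.1452  0.1065  0.0563 -0.357 ]
slate wrist [ 0.3341  0.2962  0.1246  0.0831 -0.3324]
shift [   4.9 -170.9    1. ] turn [-0.  -0.1 48.9] q [ 0.4567  0.1136  1.45    0.0001  1.5795 -1.6331] t 17.4
```

Call:
move_arm(
  targets=[
    [[1, -57, 0], [0, 0, 10], 1],
    [[2, -114, 0], [0, 0, 20], 1],
    [[3, -170, 0], [0, 0, 30], 1],
    [[3, -173, 0], [0, 0, 40], 1],
    [[3, -173, 0], [0, 0, 48], 1],
    [[3, -173, 20], [0, 0, 48], 1],
    [[3, -173, 30], [0, 0, 48], 1],
    [[3, -173, 30], [0, 0, 48], 1],
    [[3, -173, 30], [0, 0, 48], 1],
  ],
)

```text
time: 18.52
tool_pos: [0.5532, 0.1424, 0.122]
ee_rot: [3.142, -0.0, 2.823]
wrist_force: [0.1, -0.2, -0.2]
width: 0.0938
```

```bash
python3 - <<'E'
from h import *
im,K,C=snap("wrist","w12"); p,M,o=tool();print(p,o['ee_rot'],o['width'],o['time'],o['wrist_force'])
h=cv2.cvtColor(im,cv2.COLOR_RGB2HSV)
c=blob(im,(100,100,20),(130,255,200),(281,235),(200,120,360,330));print('blue inner',rect(c,K,C,.024))
s=blob(im,(12,130,60),(32,255,255),(281,235),(200,120,360,330));print('gold',rect(s,K,C,.025),cv2.boundingRect(s))
r=rect(s,K,C,.025);go(r[0],r[1],.005,r[4]+np.pi/2)
cv2.drawContours(im,[s.reshape(-1,1,2)],-1,(0,255,0),1);cv2.imwrite("pics/w12.png",im[...,::-1])
E
```

```text
[0.5535 0.1424 0.1225] [3.1411 0.0007 2.823 ] 0.09378167011976782 18.575 [ 0.2633  0.0503 -0.2352]
blue inner [ 0.5598  0.1429  0.0779  0.0403 -0.335 ]
gold [0.5994 0.1314 0.059  0.0224 1.3946] (252, 245, 63, 25)
shift [-47.    3.8 117.5] turn [ 0.1  0.  81.8] q [ 0.1526  0.1645  1.45    0.0001  1.5262 -1.0996] t 18.575
```

View pics/w12.png

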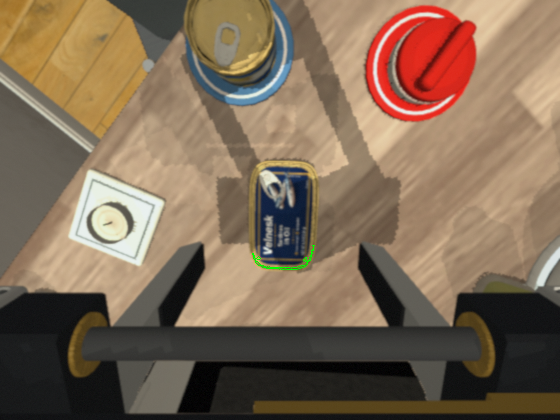

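Seen from above, the flat tin spans columns 249–319 and rows 159–271 and is nearly aligned with the tool.

```bash
python3 - <<'E'
from h import *
o=status.get_obs();m=viewer.camera_model("wrist");K=m['K']
T=np.eye(4);T[:3,:3]=R.from_euler('xyz',o['ee_rot']).as_matrix();T[:3,3]=o['tool_pos'];C=T@m['T_tool_cam']
r=rect(np.array([(249,170),(262,159),(308,160),(319,172),(315,262),(305,271),(260,271),(251,262)]),K,C,.025);print(r)
go(r[0],r[1],.004,-.33+np.pi/2)
E
```

```text
[ 0.5602  0.1436  0.1068  0.0616 -0.3235]
shift [ -5.9   3.2 118.5] turn [0.  0.  0.7] q [ 0.1526  0.1645  1.45    0.0001  1.5262 -1.0996] t 18.575
```

Call:
move_arm(
  targets=[
    [[-6, 3, 50], [0, 0, 0.7], 1],
    [[-6, 3, 95], [0, 0, 0.7], 1],
    [[-6, 3, 112], [0, 0, 0.7], 1],
    [[-6, 3, 117], [0, 0, 0.7], 1],
    [[-6, 3, 117], [0, 0, 0.7], 1],
    [[-6, 3, 117], [0, 0, 0.7], 0.5],
    [[-6, 3, 117], [0, 0, 0.7], 0.2],
    [[-6, 3, 117], [0, 0, 0.7], -1],
    [[-6, 3, 117], [0, 0, 0.7], -1],
    [[-6, 3, 117], [0, 0, 0.7], -1],
    [[-6, 3, 117], [0, 0, 0.7], -1],
  ],
)

```text
time: 19.95
tool_pos: [0.56, 0.1432, 0.0053]
ee_rot: [-3.142, 0.0, 2.811]
wrist_force: [-1.1, -0.8, 2.2]
width: 0.0591
```

Call:
move_arm(
  targets=[
    [[0, 0, -6], [0, 0, 0], -1],
    [[0, 0, -40], [0, 0, 0], -1],
    [[0, 0, -90], [0, 0, 0], -1],
    [[0, 0, -115], [0, 0, 0], -1],
    [[0, 0, -115], [0, 0, 0], -1],
    [[0, 0, -115], [0, 0, 0], -1],
  ],
)

```text
time: 20.7
tool_pos: [0.5588, 0.1432, 0.1181]
ee_rot: [-3.14, -0.003, 2.811]
wrist_force: [0.7, 0.0, -1.4]
width: 0.0594
```

```bash
python3 - <<'E'
from h import *
im,K,C=snap("wrist","w13"); p,M,o=tool();print(p,o['ee_rot'],o['width'],o['time'],o['wrist_force'])
g=im.copy();q=proj([p+M@np.array([x,y,-.0205]) for x,y in((.0525,.0315),(.0525,-.0315),(-.0525,-.0315),(-.0525,.0315))],K,C)
cv2.polylines(g,[q.astype(int).reshape(-1,1,2)],True,(0,255,0),1);cv2.imwrite("pics/w13.png",g[...,::-1])
go(.334,.296,.12,-.333+np.pi/2);go(.334,.296,.0135,-.333+np.pi/2)
E
```

```text
[0.5585 0.1431 0.1175] [-3.1398 -0.0037  2.8106] 0.05947574134325914 20.75 [-0.7689  0.6625 -1.9892]
shift [262.   71.6  -1.6] turn [-0.1 -0.2  0.1] q [ 0.1524  0.1818  1.4399  0.0002  1.524  -1.0874] t 20.75
shift [261.6  71.8 104.9] turn [-0.1 -0.2  0.1] q [ 0.1524  0.1818  1.4399  0.0002  1.524  -1.0874] t 20.75
```

Call:
move_arm(
  targets=[
    [[55, 15, 0], [0, 0, 0], -1],
    [[110, 30, 0], [0, 0, 0], -1],
    [[165, 45, 0], [0, 0, 0], -1],
    [[215, 59, 0], [0, 0, 0], -1],
    [[262, 72, 0], [0, 0, 0], -1],
    [[262, 72, 30], [0, 0, 0], -1],
    [[262, 72, 70], [0, 0, 0], -1],
    [[262, 72, 88], [0, 0, 0], -1],
    [[262, 72, 92], [0, 0, 0], -1],
    [[262, 72, 92], [0, 0, 0], -1],
  ],
)

```text
time: 22.0
tool_pos: [0.3352, 0.2963, 0.0275]
ee_rot: [-3.141, -0.001, 2.811]
wrist_force: [-0.0, 0.2, -0.8]
width: 0.0594
```

```bash
python3 - <<'E'
from h import *
im,K,C=snap("wrist","w14"); p,M,o=tool();print(p,o['ee_rot'],o['width'],o['time'],o['wrist_force'])
c=blob(im,(100,100,20),(130,255,200),(281,265),(180,180,380,325));r=rect(c,K,C,p[2]+.0195);print('blue inner',r,cv2.boundingRect(c),'tool offs',M.T@np.r_[r[:2]-p[:2],0]*1000)
i0=cv2.imread("pics/w13.png")[...,::-1]
# rest of slate visible in this view: white border line / grey mask
for n in("wrist","scene"):
    i,k,cc=(im,K,C) if n=="wrist" else snap(n)
    h=cv2.inRange(cv2.cvtColor(i,cv2.COLOR_RGB2HSV),(0,0,40),(180,60,125)); q=proj([[.334,.296,.008]],k,cc)[0]
    P=[proj([[.334+a*np.cos(-.333)-b*np.sin(-.333),.296+a*np.sin(-.333)+b*np.cos(-.333),.008]],k,cc)[0].round() for a,b in((.065,.045),(.065,-.045),(-.065,-.045),(-.065,.045))]
    print(n,'slate corner px',P)
go(.334,.296,.0135,-.333+np.pi/2)
E
```

```text
[0.3357 0.2967 0.0283] [3.1412 0.0002 2.8106] 0.05919379059080106 22.05 [ 0.1069 -0.3922 -1.0214]
blue inner [ 0.3334  0.2977  0.0756  0.0409 -0.3419] (243, 198, 79, 127) tool offs [ 2.5723  0.1657 -0.0005]
wrist slate corner px [array([341., 325.]), array([217., 325.]), array([206., 142.]), array([352., 142.])]
scene slate corner px [array([232., 208.]), array([245., 231.]), array([191., 248.]), array([181., 223.])]
shift [ 1.7 -1.5 15.2] turn [0.1 0.  0.1] q [ 0.5969 -0.0327  1.8552  0.0001  1.3176 -0.6428] t 22.1
```

Call:
move_arm(
  targets=[
    [[0, -1, 7], [0, 0, 0], -1],
    [[0, -1, 12], [0, 0, 0], -1],
    [[0, -1, 14], [0, 0, 0], -1],
    [[0, -1, 14], [0, 0, 0], -1],
  ],
)

```text
time: 22.6
tool_pos: [0.335, 0.2955, 0.0138]
ee_rot: [-3.141, -0.0, 2.811]
wrist_force: [0.2, 0.4, -1.2]
width: 0.0591
```

Call:
move_arm(
  targets=[
    [[0, 0, 0.8], [0, 0, 0], -1],
    [[0, 0, 0.8], [0, 0, 0], -1],
    [[0, 0, 0.8], [0, 0, 0], -0.2],
    [[0, 0, 0.8], [0, 0, 0], 0.5],
    [[0, 0, 0.8], [0, 0, 0], 1],
    [[0, 0, 0.8], [0, 0, 0], 1],
    [[0, 0, 0.8], [0, 0, 0], 1],
    [[0, 0, -20], [0, 0, 0], 1],
    [[0, 0, -70], [0, 0, 0], 1],
    [[0, 0, -130], [0, 0, 0], 1],
    [[0, 0, -130], [0, 0, 0], 1],
    [[0, 0, -130], [0, 0, 0], 1],
  ],
)

```text
time: 24.1
tool_pos: [0.3349, 0.2954, 0.1436]
ee_rot: [-3.141, -0.0, 2.811]
wrist_force: [-0.3, -0.0, 0.2]
width: 0.0939
```

```bash
python3 - <<'E'
from h import *
im,K,C=snap("wrist","w15"); p,M,o=tool();print(p,o['width'],o['time'],o['wrist_force'])
u=proj([[.334,.296,.03]],K,C)[0].astype(int);print(u)
c=blob(im,(100,100,20),(130,255,200),u,(u[0]-70,u[1]-90,u[0]+70,u[1]+90));print('flat inner',rect(c,K,C,.032),cv2.boundingRect(c))
# slate incl. tin: everything not wood: low saturation dark mask hull
h=cv2.inRange(cv2.cvtColor(im,cv2.COLOR_RGB2HSV),(0,0,30),(180,60,125))
k=np.zeros_like(h);P=proj([[.334+a*np.cos(-.333)-b*np.sin(-.333),.296+a*np.sin(-.333)+b*np.cos(-.333),.008] for a in(.073,-.073) for b in(.053,-.053)],K,C)
cv2.fillConvexPoly(k,cv2.convexHull(P.astype(np.int32)),255);h=cv2.morphologyEx(h&k,cv2.MORPH_OPEN,np.ones((3,3)))
y,x=np.nonzero(h);print('slate',rect(cv2.convexHull(np.c_[x,y].astype(np.int32)).reshape(-1,2),K,C,.008))
R0=(0,120,60),(8,255,255)
for n in("scene","top"):
    i,k,cc=snap(n)
    for nm,P0,lo,hi,z,rr in(('candle',[.514,-.0145,.023],(0,0,150),(180,70,255),.008,32),('timer',[.4705,.2945,.04],*R0,.042,30),('lemon',[.378,.4425,.029],(20,140,80),(35,255,255),.029,30),('flat inner',[.334,.296,.033],(100,100,20),(130,255,200),.032,22)):
        u=proj([P0],k,cc)[0].astype(int);c=blob(i,lo,hi,u,(max(0,u[0]-rr),max(0,u[1]-rr),u[0]+rr,u[1]+rr))
        print(n,nm,None if c is None else rect(c,k,cc,z))
go(.334,.2,.2,2.09)
E
```

```text
[0.3344 0.295  0.1425] 0.09390050821258634 24.15 [-0.6845 -0.3121  0.463 ]
[280 206]
flat inner [ 0.3353  0.2967  0.078   0.0394 -0.3474] (261, 167, 43, 80)
slate [ 0.3349  0.2974  0.1285  0.0891 -0.3314]
scene candle [ 0.5131 -0.0287  0.0998  0.0932 -0.7688]
scene timer [0.4508 0.2671 0.1113 0.0856 0.5628]
scene lemon [0.3785 0.4437 0.0991 0.0566 0.9882]
scene flat inner [ 0.3223  0.2988  0.0549  0.0382 -0.3283]
top candle [ 0.5137 -0.014   0.0762  0.0759  0.8053]
top timer [0.4673 0.2909 0.0879 0.087  0.0358]
top lemon [ 0.3946  0.4593  0.043   0.0203 -0.5713]
top flat inner [0.3643 0.2852 0.0379 0.0194 1.3527]
shift [-30.6 -89.9 -57.9] turn [ -0.1  -0.2 -48.7] q [ 0.5957 -0.1237  1.7044  0.      1.5649 -0.6442] t 24.25
```

```bash
python3 - <<'E'
from h import *
a=cv2.imread("pics/scene0.png")[...,::-1].astype(int);i,_,_=snap("scene");i=i.astype(int)
for n,(x,y) in dict(shaker=(433,262),lemon=(191,186)).items(): print(n,'mean diff',abs(a-i)[y-22:y+22,x-16:x+16].mean())
order.close_job();print(status.get_obs()['time'])
E
```

```text
shaker mean diff 1.8529829545454546
lemon mean diff 10.539299242424242
the job is handed in; nothing more can be done
the job is handed in; nothing more can be done
```

The job is handed in. The stack was taken apart from the top: tea light to the white tile, round tin to the blue coaster. The timer then went from the slate to the red coaster, and last the flat tin went lengthwise onto the slate. This took about 24 s of the 99 s, and the highest wrist force I read was about 18 N, when the round tin touched down.

**Centring:**

| Thing | How far from the middle of its mat | When checked |
|---|---|---|
| Tea light | about 1.5 mm | right after placing |
| Round tin | about 1 mm | right after placing |
| Timer | about 1–2 mm, judged by eye | right after placing |
| Flat tin | within 1 mm, turned 0.016 rad from the slate's long axis | final check, after release |

**Lemon and shaker:** The shaker looks unchanged in the scene camera. The lemon's outline there gave exactly the same position as at the start.

**Checks that failed or disagreed:**
- **Lemon pixels:** The before-and-after difference around the lemon was high (10.5, against 1.9 for the shaker). I put this down to the arm's changed shadow, because the outline did not move.
- **Last camera readings:** The scene readings of all the placed things, and the top-camera readings except the tile, came out wrong. I put that down to the arm in the way or neighbouring colours merging, and did not use them.
- **Flat tin pictures:** I reached the picture limit before placing the flat tin, so that step was checked only by measurement.

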